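Set the pointing light of an aiming stand

TASK

The pointing light of the aiming stand has been knocked off its mark. Pick up the clear setting plate by its tab and fit its two holes over the stand's two pins so that it lies flat on the deck; then turn the two mirror screws until the light spot lies wholly inside the plate's engraved ring. Do not shift the screw cup, the side cutters or the clear lens cover standing nearby.

Things in the scene. Friction and masses are not known exactly. Their poses are not given: they have to be found in the camera images.
- stand: aiming stand, fixed. Origin: underside of its white deck, under the middle between two pins; x level, towards the mirror (away from the robot at yaw 0), y along the pins, z up. Deck x -75..285, 180 mm wide, top at z = 12 mm. At x = 110 mm two cheeks (to y = +-61, z = 220 mm) hold a mirror mount leaning 30 degrees to -x, two knobs on its upper back; a light tube at x 180..268, z = 202 mm points at the mirror
- seat (a point): point on the deck's top, midway between the two steel pins; axes as the stand. The pins stand at y = +42 and -42 mm from it, 8 mm thick, 18 mm tall, the upper 6 mm tapering to a 3 mm tip. The mirror throws the light spot down on the deck between them
- setting_plate: loose setting plate, about 130 g, flat on the trolley left of the stand: x -65..35, y -55..55 mm, 5 mm thick. Origin: underside, midway between its two round 10 mm holes, which lie at y = +42 and -42 mm in dark metal strips; a clear window between them. Upright metal grip tab at x -65..-35 mm, 14 mm thick along y, top 44 mm above the underside. x points away from the tab, z up
- tab (a point): grip point in the setting plate's tab, at x = -50, y = 0 mm of the plate, 30 mm above its underside; axes as the plate; grasp across the 14 mm along y
- ring (a point): centre of the engraved black ring (18 mm inside diameter) on the underside of the plate's clear window, midway between the plate's holes
- spot (a point): centre of the red light spot, a 10 mm disc on the deck, seen through the plate's window too; moves on the deck as the screws turn. Starts 18 to 32 mm to -x and 10 to 17 mm to +y (stand axes) of the middle between the pins
- lower_screw_grip (a point): middle of the lower screw's round fluted steel knob (26 mm across, 28 mm long), the one nearer the robot and to its left, at x = 50, y = 25, z = 241 mm of the stand. Its z is the screw's axis, pointing out of the mount: up and 30 degrees towards -x of the stand. The mount's back is 32 mm further in along the axis; the other knob's axis is 81 mm away. x and y turn with the knob
- upper_screw_grip (a point): the same for the upper screw: the higher knob, farther from the robot and to its right, at x = 105, y = -25, z = 273 mm of the stand; same size and same tilted axis
- lower_screw (a joint): angle of the lower screw, rad, 0 at the start, growing clockwise as seen facing the knob's free end; range -3.6 to 3.6. Clockwise moves the spot to -y of the stand, 7.0 mm per rad, x unchanged. Stiff (0.06 N m), stays where left; the knob does not travel along its axis. The right angle differs each time, as the light has been knocked askew in its clamp: go by the spot
- upper_screw (a joint): the same for the upper screw: clockwise moves the spot to -x of the stand (towards the robot), 12.6 mm per rad, y unchanged
- screw_cup: bystander: white turned cup, 63 mm across, 33 mm high, with small screws; origin at the centre of its underside
- side_cutters: bystander: small side cutters lying flat, 122 x 40 x 10 mm, red handles; origin at the centre of the underside
- lens_cover: bystander: clear square lens cover, 59 x 59 x 34 mm; origin at the centre of its underside
Things that resemble listed ones, but are neither listed nor needed, are in the scene too. Of the things shaped like the setting_plate, the dark steel one is meant.

How it is judged:
On the way, in this order (a step that is already met when the one before it is completed fails the run):
1. the setting plate lies flat on the deck over both pins (horizontal distance between setting_plate and stand below 0.0025 m and z of setting_plate in the frame of stand below 0.014 m and angle between the z axis of setting_plate and the z axis of stand, either way round below 0.04 rad), for 0.2 s.
2. the light spot lies wholly inside the ring (horizontal distance between spot and ring below 0.004 m), for 0.2 s.
At the end, for the whole second after the job is handed in: the setting plate rests flat on the deck (within 2 mm, tilt under 0.04 rad) over both pins (middle within 2.5 mm of theirs, in line within 0.06 rad); the spot's centre is within 4 mm of the ring's centre, so the 10 mm spot lies wholly inside the 18 mm ring; the screws are let go (all of step 1 and z of setting_plate in the frame of stand above 0.01 m and angle between the x axis of setting_plate and the x axis of stand, either way round below 0.06 rad and linear speed of setting_plate below 0.01 m/s and horizontal distance between spot and ring below 0.004 m); the robot touches nothing.
It fails at once if the screw cup, side cutters or lens cover is shifted by more than 15 mm (distance of any of screw_cup, side_cutters, lens_cover from where it was at the start of the episode above 0.015 m).
It also fails if it takes over 69 s, if anything falls off the work surface, if the arm or the gripper's body presses on something with over 40 N, if the wrist force passes 120 N, or if a joint passes its speed limit or range.

ROBOT

A 7-joint arm with a two-finger parallel gripper is mounted at the origin on a cart in front of the work surface, level with it; the furniture and walls round the work are solid. World frame = base frame: x ahead of the robot, y to its left, z up, the work surface at z = 0. Lengths are in m, angles in rad, forces in N, time in s.
With the tool pointing down it reaches from about 0.425 to 0.925 m from the base axis. Payload 6.8 kg.
Tool frame: the origin (TCP) lies between the finger pads; the fingertips stand 11 mm ahead of it and the grasp point (between the pads) lies 8 mm behind it; z points along the fingers, y is the line along which they close (so a half turn about z gives the same grasp; the last joint's range is limited). The gripper opens to 85 mm and grips with 20 to 120 N. Pads are 22 mm wide; open, the fingers measure 114 mm over their backs; the gripper's body (76 mm by 85 mm) begins 54 mm behind the grasp point. The pads swing forward as they close: fully open they stand 13 mm farther back than shut.
Start: joints at [-1.228, 0.477, 0.022, 1.555, -0.011, 1.109, -0.083], TCP at [0.294, 0.608, 0.242] pointing down, gripper open.
Joint ranges: [-2.96, 2.96], [-0.34, 2.1], [-1.41, 1.46], [0.24, 2.44], [-1.37, 4.51], [0.17, 1.92], [-2.96, 2.96]. Speed limits (rad/s): [2.39, 2.39, 3.14, 3.14, 3.14, 3.14, 3.14].

INTERFACE

Orientations are given as a rotation vector (axis times angle).
In Python, from bench import r gives the robot as it stands.
- The arm moves only by the tool send_rows, never from a script. Its argument "deltas" is a list of rows, each an object of numbers: "dx", "dy", "dz": the shift along the world's x, y, z in mm; "rx", "ry", "rz": the turn, a rotation vector about the world's x, y, z in degrees. A call has 1 to 5 rows; each row is the pose to reach, as a shift and turn from the pose commanded when the call began; what a row does not reach only later rows make up. A row lasts 1/12 s, in which the tool goes at most 41.7 mm and 7.16 degrees, less where a joint would pass 70% of its speed; a pose out of reach is approached as far as the arm can. A call with a gripper value outside its range is refused whole. "jaw" is the finger opening in mm, from 0 to 85.4, set as the call begins (left out, the last holds). The fingers move at their own pace and stop on an object; "newtons" is the grip in N (left out, the last holds). Time passes only in rows, so rows that repeat a pose let the fingers close. It gives the time, the measured TCP pose, the force, the opening and the grip force at its end, in the units of the state.
- r.get_obs(): the state, without advancing time (a new reading comes with each control period).
- r.grab_frame(name): name is "side" or "top" or "wrist"; returns a dict with "frame" (400x640x3 uint8, blue, green, red), "z_map" (400x640 float32, m along the optical axis (not along the pixel's ray), 0 where there is no reading), "vertical_fov" (degrees; the focal length in pixels is half the picture's height over the tangent of half this angle, whatever the lens; pixels are square), "cx", "cy" (the principal point, pixels), "xyz" and "orientation" of the camera in the world. Camera axes: x right, y down, z forward; pixel columns grow to the right and rows downward; lengths in m; the calibration is good to about 2 mm. A picture is of the moment at which its call begins.
- r.hand_in(): hands the job in; it is judged then, once.
The state is a dict: "clock": time; "joints": joint angles; "qvel": joint speeds; "tau": joint torques, N m; "tcp_pos": TCP position; "orientation": TCP orientation; "contact_force": force on the tool from outside, world axes, zero at the start; "moment": the same for the moment, N m; "grip_width": finger opening in m; "gripper_force": force on a finger pad.
Only numpy, scipy, OpenCV 4.12 (cv2) and the standard library are available. Lean on these libraries where they do the work, as an engineer would, in place of code of your own. Each camera call takes 0.05 s, during which the arm holds its last target. There are 200 camera calls.

## Working session

There is one attempt and no reset: what is moved stays moved. The work goes in short steps, Python scripts to look and compute and a tool call to move; the robot and the scene stay as the last step left them, time stands still between calls to the robot, and variables do not carry over. Pictures are saved under pics/ and viewed, at most 10 in all, crops included, and the job is handed in when it is done.

Besides the shell and the picture viewer there is one more tool, called after "Request:" by a JSON object that holds its "name" and its "arguments", one argument or row to a line. send_rows: Moves the arm, as the interface text tells. Its arguments: {"type":"object","properties":{"deltas":{"type":"array","items":{"type":"object","properties":{"dx":{"type":"number"},"dy":{"type":"number"},"dz":{"type":"number"},"rx":{"type":"number"},"ry":{"type":"number"},"rz":{"type":"number"}}}},"jaw":{"type":"number"},"newtons":{"type":"number"}},"required":["deltas"]}

```bash
ls; mkdir -p pics; cat > h.py <<'E'
import numpy as np, cv2
from scipy.spatial.transform import Rotation as R
from bench import r
def cam(name):
    f=r.grab_frame(name); np.save('/tmp/%s.npy'%name,f,allow_pickle=True); return f
def load(name): return np.load('/tmp/%s.npy'%name,allow_pickle=True).item()
def rot(f):
    o=np.array(f['orientation'],float); return R.from_rotvec(o) if o.size==3 else R.from_matrix(o)
def foc(f): return 200/np.tan(np.radians(f['vertical_fov'])/2)
def ray(f,u,v):
    return rot(f).apply([(u-f['cx'])/foc(f),(v-f['cy'])/foc(f),1])
def onz(f,u,v,z):
    d=ray(f,u,v); p=np.array(f['xyz']); return p+d*(z-p[2])/d[2]
def dep(f,u,v):
    z=f['z_map'][int(v),int(u)]; return np.array(f['xyz'])+ray(f,u,v)*z
def proj(f,p):
    c=rot(f).inv().apply(np.array(p)-f['xyz']); return c[:2]/c[2]*foc(f)+[f['cx'],f['cy']]
E
python3 - <<'E'
from h import *
for n in ['side','top','wrist']:
    f=cam(n); cv2.imwrite(f'pics/{n}0.png',f['frame']); print(n,f['xyz'],rot(f).as_matrix().round(2).tolist(),f['vertical_fov'],f['cx'],f['cy'])
print(r.get_obs())
E
```

```text
pics
side [1.46930665 1.16686989 1.73689314] [[-0.74, 0.51, -0.43], [0.67, 0.55, -0.5], [-0.02, -0.66, -0.75]] 44.00702767935745 325.81876004973356 200.91513496063385
top [0.24018633 0.13640364 1.74642892] [[0.06, -0.97, 0.22], [-1.0, -0.06, 0.01], [0.0, -0.22, -0.98]] 48.37502203830725 317.7280637087501 201.53355381503357
wrist [0.22143829 0.64241981 0.3728282 ] [[0.44, 0.85, 0.28], [0.9, -0.41, -0.14], [-0.0, 0.32, -0.95]] 60.69806820281164 316.3154819033733 196.09788073106657
{'clock': 0.15, 'joints': array([-1.22807261,  0.47765856,  0.02233579,  1.55617378, -0.0115051 ,
        1.10929146, -0.08311049]), 'qvel': array([ 0.00066198, -0.0039295 ,  0.00081101, -0.00232423, -0.00017728,
        0.00209474,  0.0001796 ]), 'tau': array([ 2.51440353e-03, -5.96925402e+01,  1.60975087e+00, -2.81490844e+01,
        1.25641053e-02,  6.47143344e-03,  5.77583046e-05]), 'tcp_pos': array([0.29391519, 0.60718558, 0.24153777]), 'orientation': array([-7.02096607e-01, -3.06190158e+00,  2.17537533e-03]), 'contact_force': array([-0.31685765,  0.10851274, -0.34575183]), 'moment': array([-0.00863917,  0.03487626,  0.05558352]), 'gripper_force': 0.0, 'grip_width': 0.08574087308064852}
```

View pics/top0.png

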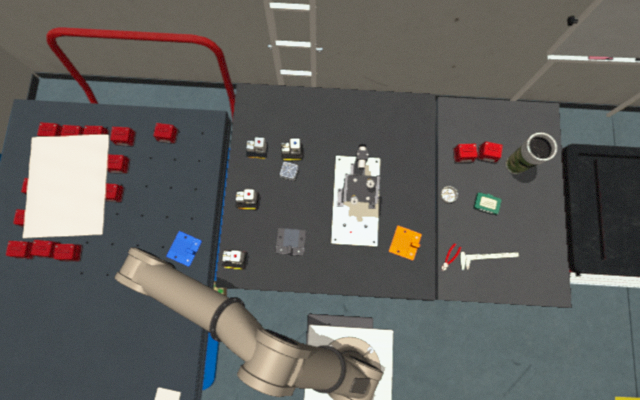

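View pics/side0.png

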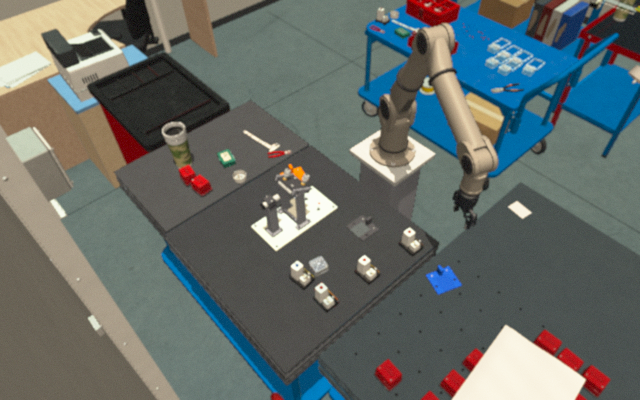

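The top view shows the dark steel plate at about (291,242), the stand at (357,200), and orange and blue look-alikes. The lens cover is at (289,171), the cup at (450,194) and the cutters at (452,257). I'll enlarge the plate and stand.

```bash
python3 - <<'E'
from h import *
f=load('top'); c=f['frame'][140:260,260:400]
cv2.imwrite('pics/c1.png',cv2.resize(c,None,fx=5,fy=5,interpolation=cv2.INTER_CUBIC))
E
```

```text
(no output)
```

View pics/c1.png

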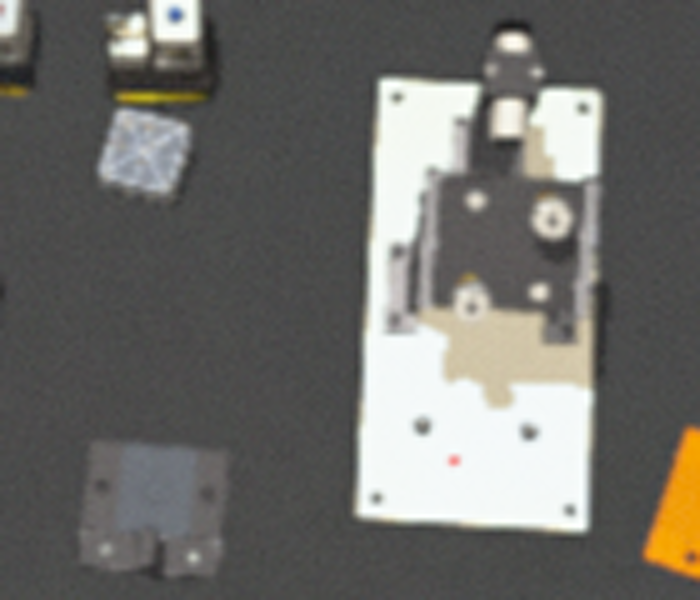

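The crop shows plate holes at (101,486) and (207,494), deck corners at (379,77), (603,90), (588,530) and (357,518), pins at (422,426) and (529,431), and the spot at (454,461). The knob tops are at (471,302) and (551,218).

```bash
python3 - <<'E'
from h import *
f=load('top'); P=lambda a,b,z:onz(f,260+(a+.5)/5-.5,140+(b+.5)/5-.5,z)
co=[P(*c,.012) for c in [(379,77),(603,90),(588,530),(357,518)]]
print('corners',np.round(co,4).tolist())
far=(co[0]+co[1])/2; near=(co[2]+co[3])/2; d=far-near; yaw=np.arctan2(d[1],d[0]); print('len',np.linalg.norm(d),np.linalg.norm(co[0]-co[1]),np.degrees(yaw))
# Procrustes from corners
m=np.array([(285,90),(285,-90),(-75,-90),(-75,90)])/1e3
c=np.array(co)[:,:2]; cm=c.mean(0); mm=m.mean(0)
z=((c-cm)@[1,1j]); w=((m-mm)@[1,1j]); yaw=np.angle((z*w.conj()).sum()); Q=np.array([[np.cos(yaw),-np.sin(yaw)],[np.sin(yaw),np.cos(yaw)]])
o=cm-Q@mm; print('stand',o,np.degrees(yaw))
pl,pr=P(422,426,.026),P(529,431,.026); print('pins',pl,pr,(pl+pr)/2,np.degrees(np.arctan2(*(pl-pr)[1::-1]))-90, np.linalg.norm(pl-pr))
print('spot',Q.T@(P(454,461,.012)[:2]-o))
for a,b,z in [(471,302,.253),(551,218,.285)]: print('knob',Q.T@(P(a,b,z)[:2]-o))
hl,hr=P(101,486,.005),P(207,494,.005); d=hl-hr; print('plate',(hl+hr)/2,np.degrees(np.arctan2(d[1],d[0]))-90,np.linalg.norm(d))
t=P(158,555,.044); print('tab near',t)
print(r.get_obs()['joints'])
E
```

```text
corners [[0.8222, 0.0925, 0.012], [0.8224, -0.0906, 0.012], [0.4618, -0.0896, 0.012], [0.4602, 0.091, 0.012]]
len 0.36133077756148585 0.18307180379614885 0.04431249916024906
stand [0.53664254 0.0006614 ] 0.08879200536480743
pins [0.53364735 0.04447887 0.026     ] [ 0.53478402 -0.03928263  0.026     ] [0.53421568 0.00259812 0.026     ] 0.7774692449017806 0.0837692127343677
spot [-0.02688424  0.01666863]
knob [0.04662968 0.02632724]
knob [ 0.10091501 -0.02313615]
plate [0.47347042 0.2514709  0.005     ] -0.8584465376978017 0.08370190359964833
tab near [0.41857512 0.24216106 0.044     ]
[-1.22807261  0.47765856  0.02233579  1.55617378 -0.0115051   1.10929146
 -0.08311049]
```

Request:
{"name": "send_rows", "arguments": {
  "deltas": [
    {"dx": 15, "dy": -36, "dz": -8, "rz": 6},
    {"dx": 29, "dy": -71, "dz": -20, "rz": 12},
    {"dx": 43, "dy": -106, "dz": -30, "rz": 18},
    {"dx": 57, "dy": -142, "dz": -40, "rz": 24},
    {"dx": 72, "dy": -178, "dz": -50, "rz": 25}
  ]
}}

```text
$.deltas[0]: bad value
```

Request:
{"name": "send_rows", "arguments": {
  "deltas": [
    {"dx": 15, "dy": -36, "dz": -8},
    {"dx": 29, "dy": -71, "dz": -15},
    {"dx": 43, "dy": -106, "dz": -22},
    {"dx": 57, "dy": -142, "dz": -30},
    {"dx": 58, "dy": -177, "dz": -32}
  ]
}}

```text
$.deltas[0]: bad value
```

Request:
{"name": "send_rows", "arguments": {
  "deltas": [
    {},
    {},
    {}
  ]
}}

```text
$.deltas[0]: bad value
```

```bash
python3 - <<'E'
from h import *
f=cam('wrist'); cv2.imwrite('pics/w1.png',f['frame']); o=r.get_obs(); print(o['clock'],o['tcp_pos'],o['joints'],R.from_rotvec(o['orientation']).as_matrix().round(4))
E
```

```text
0.2 [0.29392697 0.60727592 0.24169991] [-1.22810397  0.47751794  0.02232668  1.55601281 -0.01148206  1.10930612
 -0.08307829] [[-9.001e-01  4.356e-01 -4.000e-04]
 [ 4.356e-01  9.001e-01 -1.000e-03]
 [-1.000e-04 -1.100e-03 -1.000e+00]]
```

View pics/w1.png

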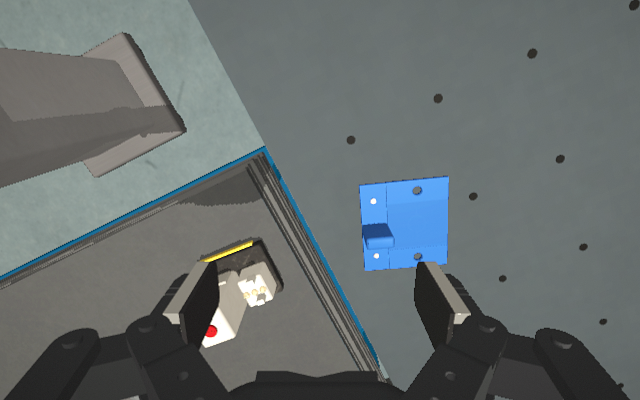

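The picture shows only the start pose, with the blue look-alike. The rows were refused, probably because each one needs all six keys.

Request:
{"name": "send_rows", "arguments": {
  "deltas": [
    {"dx": 15, "dy": -36, "dz": -8, "rx": 0, "ry": 0, "rz": 6},
    {"dx": 29, "dy": -71, "dz": -20, "rx": 0, "ry": 0, "rz": 12},
    {"dx": 43, "dy": -106, "dz": -30, "rx": 0, "ry": 0, "rz": 18},
    {"dx": 57, "dy": -142, "dz": -40, "rx": 0, "ry": 0, "rz": 24},
    {"dx": 72, "dy": -178, "dz": -50, "rx": 0, "ry": 0, "rz": 25}
  ]
}}

```text
clock: 0.62
tcp_pos: [0.3662, 0.4278, 0.1918]
orientation: [-0.013, -3.141, 0.0]
contact_force: [1.0, 0.5, 0.2]
grip_width: 0.0854
gripper_force: 0.0
```

Request:
{"name": "send_rows", "arguments": {
  "deltas": [
    {"dx": 15, "dy": -36, "dz": -8, "rx": 0, "ry": 0, "rz": 0},
    {"dx": 29, "dy": -71, "dz": -15, "rx": 0, "ry": 0, "rz": 0},
    {"dx": 43, "dy": -106, "dz": -22, "rx": 0, "ry": 0, "rz": 0},
    {"dx": 57, "dy": -142, "dz": -30, "rx": 0, "ry": 0, "rz": 0},
    {"dx": 58, "dy": -177, "dz": -32, "rx": 0, "ry": 0, "rz": 0}
  ]
}}

```text
clock: 1.03
tcp_pos: [0.4258, 0.25, 0.1596]
orientation: [0.026, 3.141, -0.001]
contact_force: [0.7, -0.2, -0.4]
grip_width: 0.0855
gripper_force: 0.0
```

Request:
{"name": "send_rows", "arguments": {
  "deltas": [
    {"dx": 0, "dy": 0, "dz": 0, "rx": 0, "ry": 0, "rz": 0},
    {"dx": 0, "dy": 0, "dz": 0, "rx": 0, "ry": 0, "rz": 0},
    {"dx": 0, "dy": 0, "dz": 0, "rx": 0, "ry": 0, "rz": 0}
  ]
}}

```text
clock: 1.28
tcp_pos: [0.4242, 0.2533, 0.1606]
orientation: [0.023, 3.141, 0.002]
contact_force: [0.2, 1.0, 0.2]
grip_width: 0.085
gripper_force: 0.0
```

```bash
python3 - <<'E'
from h import *
f=cam('wrist'); cv2.imwrite('pics/w2.png',f['frame']); o=r.get_obs(); print(o['clock'],o['tcp_pos'],o['joints'],R.from_rotvec(o['orientation']).as_matrix().round(4))
E
```

```text
1.3333 [0.424022   0.25408551 0.16060546] [-0.6791513   0.28459939  0.01577444  2.06113153 -0.00704802  0.79482806
  0.89880415] [[-9.999e-01  1.290e-02  5.000e-04]
 [ 1.290e-02  9.999e-01  1.100e-03]
 [-5.000e-04  1.100e-03 -1.000e+00]]
```

View pics/w2.png

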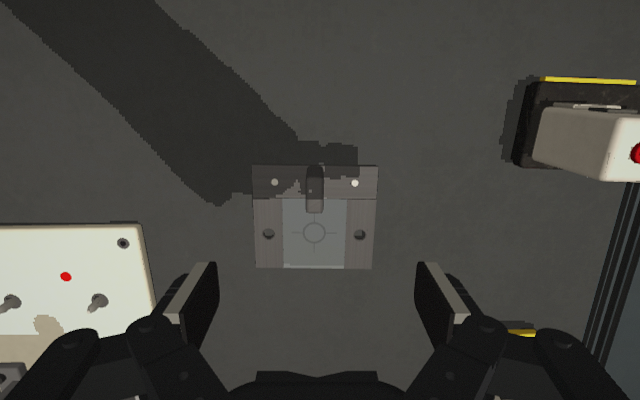

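Wrist view: holes at (269,234) and (359.5,234.5), ring at (314,233), tab around x=314, and the spot at (66,277). The nearer pin is at about (97,302).

```bash
python3 - <<'E'
from h import *
f=load('wrist'); print(f['xyz'])
a,b=onz(f,359.5,234.5,.0045),onz(f,269,234,.0045); d=a-b; print(a,b,'mid',(a+b)/2,'yaw',np.degrees(np.arctan2(d[1],d[0]))-90,np.linalg.norm(d))
print('ring',onz(f,314,233,0.0))
for v in range(164,216,4): print(v,[np.round(dep(f,u,v),3).tolist() for u in (306,314,322)])
print('spot',onz(f,66,277,.012))
g=f['z_map']
# pin cloud: points 20-31mm high near
ys,xs=np.mgrid[280:330:1,0:130:1]; pts=np.array([dep(f,u,v) for u,v in zip(xs.ravel(),ys.ravel())])
for lo,hi in[(.016,.021),(.021,.026),(.026,.033)]:
    for s in (1,-1):
        m=(pts[:,2]>lo)&(pts[:,2]<hi)&(pts[:,1]*s>.01)&(abs(pts[:,0]-.535)<.02); q=pts[m]; print(lo,s,m.sum(),q.mean(0) if m.any() else '',(q.min(0)+q.max(0))/2 if m.any() else '')
c=f['frame'][130:330,0:400]; cv2.imwrite('pics/c2.png',cv2.resize(c,None,fx=2,fy=2,interpolation=cv2.INTER_CUBIC))
E
```

```text
[0.34350769 0.25425216 0.29195425]
[0.47691797 0.29258325 0.0045    ] [0.47521135 0.20925013 0.0045    ] mid [0.47606466 0.25091669 0.0045    ] yaw -1.1732238010825995 0.0833505947511083
ring [0.4768581  0.25063223 0.        ]
164 [[0.411, 0.245, -0.002], [0.411, 0.252, -0.002], [0.412, 0.259, -0.002]]
168 [[0.413, 0.245, 0.004], [0.412, 0.252, 0.012], [0.412, 0.259, 0.009]]
172 [[0.417, 0.245, 0.006], [0.411, 0.252, 0.029], [0.412, 0.258, 0.025]]
176 [[0.414, 0.245, 0.03], [0.411, 0.252, 0.039], [0.412, 0.258, 0.036]]
180 [[0.414, 0.246, 0.041], [0.413, 0.252, 0.043], [0.414, 0.258, 0.043]]
184 [[0.417, 0.246, 0.042], [0.416, 0.252, 0.044], [0.417, 0.258, 0.043]]
188 [[0.419, 0.246, 0.044], [0.419, 0.252, 0.044], [0.419, 0.258, 0.044]]
192 [[0.423, 0.246, 0.043], [0.423, 0.252, 0.044], [0.423, 0.258, 0.043]]
196 [[0.426, 0.245, 0.042], [0.426, 0.252, 0.044], [0.426, 0.258, 0.043]]
200 [[0.43, 0.245, 0.042], [0.429, 0.252, 0.043], [0.429, 0.258, 0.044]]
204 [[0.433, 0.245, 0.042], [0.433, 0.252, 0.043], [0.433, 0.258, 0.044]]
208 [[0.436, 0.245, 0.042], [0.436, 0.252, 0.044], [0.436, 0.258, 0.043]]
212 [[0.454, 0.244, 0.004], [0.439, 0.251, 0.044], [0.44, 0.258, 0.041]]
spot [0.51306008 0.01784987 0.012     ]
0.016 1 41 [0.5368804  0.04642388 0.01856279] [0.53784589 0.04584942 0.01842687]
0.016 -1 49 [ 0.53749795 -0.03784312  0.01851217] [ 0.53874647 -0.03830478  0.01848745]
0.021 1 45 [0.53755734 0.04618851 0.02364155] [0.5382553  0.04536578 0.02344734]
0.021 -1 53 [ 0.53773541 -0.03736759  0.02354264] [ 0.53861852 -0.03804059  0.02343888]
0.026 1 45 [0.53786825 0.04497462 0.02802497] [0.53813002 0.04494559 0.02845781]
0.026 -1 17 [ 0.53880236 -0.03737891  0.02723952] [ 0.53923613 -0.03752725  0.02755291]
```

The tab centre is at about (0.426, 0.252). Before grasping, I'll take a near look at the pins with the same camera in the same pose, so calibration errors cancel.

Request:
{"name": "send_rows", "arguments": {
  "deltas": [
    {"dx": 0, "dy": -40, "dz": 0, "rx": 0, "ry": 0, "rz": 0},
    {"dx": 10, "dy": -80, "dz": 0, "rx": 0, "ry": 0, "rz": 0},
    {"dx": 20, "dy": -119, "dz": 0, "rx": 0, "ry": 0, "rz": 0},
    {"dx": 30, "dy": -158, "dz": 0, "rx": 0, "ry": 0, "rz": 0},
    {"dx": 35, "dy": -198, "dz": 0, "rx": 0, "ry": 0, "rz": 0}
  ]
}}

```text
clock: 1.75
tcp_pos: [0.4606, 0.0549, 0.1608]
orientation: [0.017, 3.139, 0.001]
contact_force: [1.7, -0.0, -0.3]
grip_width: 0.0856
gripper_force: 0.0
```

Request:
{"name": "send_rows", "arguments": {
  "deltas": [
    {"dx": 10, "dy": -38, "dz": 0, "rx": 0, "ry": 0, "rz": 0},
    {"dx": 10, "dy": -52, "dz": 0, "rx": 0, "ry": 0, "rz": 0},
    {"dx": 10, "dy": -52, "dz": 0, "rx": 0, "ry": 0, "rz": 0},
    {"dx": 10, "dy": -52, "dz": 0, "rx": 0, "ry": 0, "rz": 0}
  ]
}}

```text
clock: 2.08
tcp_pos: [0.4696, 0.0035, 0.1604]
orientation: [0.022, 3.141, 0.001]
contact_force: [-0.1, 0.6, -0.7]
grip_width: 0.0854
gripper_force: 0.0
```

```bash
python3 - <<'E'
from h import *
f=cam('wrist'); o=r.get_obs(); print(o['clock'],o['tcp_pos'],f['xyz'],o['joints'])
c=f['frame'][140:340,190:450]; cv2.imwrite('pics/w3.png',cv2.resize(c,None,fx=3,fy=3,interpolation=cv2.INTER_CUBIC))
E
```

```text
2.1333 [0.46951538 0.0045698  0.16039252] [0.38899464 0.00447579 0.29180397] [-0.27080424  0.24682027  0.14835299  2.12182205 -0.05264703  0.77581882
  1.46945421]
```

View pics/w3.png

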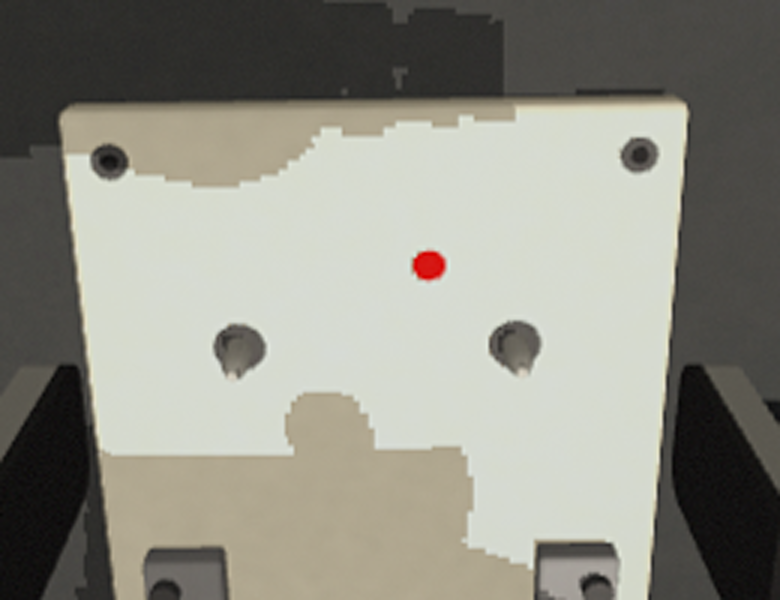

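The crop shows pin tips at (233,374) and (522,371), pin bases at (240,348) and (515,344), deck holes at (109,161) and (639,155), and the spot at (429,265).

```bash
python3 - <<'E'
from h import *
f=load('wrist'); P=lambda a,b,z:onz(f,190+(a+.5)/3-.5,140+(b+.5)/3-.5,z)
for n,a,b,z in [('tip',(522,372),(233,375),.030),('base',(515,344),(240,348),.012),('hole',(639,155),(109,161),.012),('corner',(686,98),(62,105),.012)]:
    p,q=P(*a,z),P(*b,z); d=p-q; print(n,((p+q)/2).round(4),np.linalg.norm(d).round(4),np.degrees(np.arctan2(d[1],d[0])).round(2)-90)
s=P(429,265,.012); print('spot',s)
o=r.get_obs(); print(o['tcp_pos'])
E
```

```text
tip [0.5381 0.002  0.03  ] 0.0833 -0.14000000000000057
base [0.5389 0.0019 0.012 ] 0.084 0.12000000000000455
hole [0.4786 0.0018 0.012 ] 0.152 -0.12000000000000455
corner [0.4619 0.002  0.012 ] 0.1757 -0.12999999999999545
spot [0.51218851 0.01762464 0.012     ]
[0.46951538 0.0045698  0.16039252]
```

Request:
{"name": "send_rows", "arguments": {
  "deltas": [
    {"dx": -10, "dy": 40, "dz": 0, "rx": 0, "ry": 0, "rz": 0},
    {"dx": -20, "dy": 79, "dz": 0, "rx": 0, "ry": 0, "rz": 0},
    {"dx": -30, "dy": 118, "dz": 0, "rx": 0, "ry": 0, "rz": 0},
    {"dx": -40, "dy": 157, "dz": 0, "rx": 0, "ry": 0, "rz": 0},
    {"dx": -43.5, "dy": 198, "dz": 0, "rx": 0, "ry": 0, "rz": -0.5}
  ]
}}

```text
clock: 2.55
tcp_pos: [0.4228, 0.2045, 0.1604]
orientation: [-0.03, -3.141, -0.001]
contact_force: [1.6, 1.0, -0.4]
grip_width: 0.0857
gripper_force: 0.0
```

Request:
{"name": "send_rows", "arguments": {
  "deltas": [
    {"dx": 0, "dy": 40, "dz": 0, "rx": 0, "ry": 0, "rz": 0},
    {"dx": 0, "dy": 49.5, "dz": -20, "rx": 0, "ry": 0, "rz": 0},
    {"dx": 0, "dy": 49.5, "dz": -60, "rx": 0, "ry": 0, "rz": 0},
    {"dx": 0, "dy": 49.5, "dz": -100, "rx": 0, "ry": 0, "rz": 0},
    {"dx": 0, "dy": 49.5, "dz": -100, "rx": 0, "ry": 0, "rz": 0}
  ]
}}

```text
clock: 2.97
tcp_pos: [0.4199, 0.2503, 0.054]
orientation: [-0.027, -3.131, 0.01]
contact_force: [-1.2, -0.9, 0.1]
grip_width: 0.0854
gripper_force: 0.0
```

Request:
{"name": "send_rows", "arguments": {
  "deltas": [
    {"dx": 0, "dy": 0, "dz": 0, "rx": 0, "ry": 0, "rz": 0}
  ]
}}

```text
clock: 3.05
tcp_pos: [0.4231, 0.2509, 0.059]
orientation: [-0.031, -3.137, 0.004]
contact_force: [-0.2, -0.8, 0.6]
grip_width: 0.0851
gripper_force: 0.0
```

Request:
{"name": "send_rows", "arguments": {
  "deltas": [
    {"dx": 1.5, "dy": 0.5, "dz": -20, "rx": 0, "ry": 0, "rz": 0},
    {"dx": 1.5, "dy": 0.5, "dz": -34, "rx": 0, "ry": 0, "rz": 0},
    {"dx": 1.5, "dy": 0.5, "dz": -34, "rx": 0, "ry": 0, "rz": 0}
  ]
}}

```text
clock: 3.3
tcp_pos: [0.4271, 0.2517, 0.0272]
orientation: [0.035, 3.141, 0.001]
contact_force: [0.2, -0.5, 0.4]
grip_width: 0.0856
gripper_force: 0.0
```

Request:
{"name": "send_rows", "arguments": {
  "deltas": [
    {"dx": 0, "dy": 0, "dz": 0, "rx": 0, "ry": 0, "rz": 0},
    {"dx": 0, "dy": 0, "dz": 0, "rx": 0, "ry": 0, "rz": 0},
    {"dx": 0, "dy": 0, "dz": 0, "rx": 0, "ry": 0, "rz": 0},
    {"dx": 0, "dy": 0, "dz": 0, "rx": 0, "ry": 0, "rz": 0},
    {"dx": 0, "dy": 0, "dz": 0, "rx": 0, "ry": 0, "rz": 0}
  ],
  "jaw": 5,
  "newtons": 40
}}

```text
clock: 3.72
tcp_pos: [0.4275, 0.2509, 0.0272]
orientation: [0.037, 3.14, 0.001]
contact_force: [0.4, 0.0, -0.1]
grip_width: 0.0255
gripper_force: 0.0
```

Request:
{"name": "send_rows", "arguments": {
  "deltas": [
    {"dx": 0, "dy": 0, "dz": 0, "rx": 0, "ry": 0, "rz": 0},
    {"dx": 0, "dy": 0, "dz": 0, "rx": 0, "ry": 0, "rz": 0},
    {"dx": 0, "dy": 0, "dz": 0, "rx": 0, "ry": 0, "rz": 0},
    {"dx": 0, "dy": 0, "dz": 0, "rx": 0, "ry": 0, "rz": 0},
    {"dx": 0, "dy": 0, "dz": 0, "rx": 0, "ry": 0, "rz": 0}
  ]
}}

```text
clock: 4.13
tcp_pos: [0.4275, 0.2509, 0.027]
orientation: [0.037, 3.141, 0.001]
contact_force: [-1.7, -0.2, 7.1]
grip_width: 0.0132
gripper_force: 40.7
```

Request:
{"name": "send_rows", "arguments": {
  "deltas": [
    {"dx": 0, "dy": 0, "dz": 20, "rx": 0, "ry": 0, "rz": 0},
    {"dx": 0, "dy": 0, "dz": 50, "rx": 0, "ry": 0, "rz": 0},
    {"dx": 15, "dy": -30, "dz": 50, "rx": 0, "ry": 0, "rz": 0.6},
    {"dx": 30, "dy": -68, "dz": 50, "rx": 0, "ry": 0, "rz": 1.25},
    {"dx": 40, "dy": -106, "dz": 50, "rx": 0, "ry": 0, "rz": 1.25}
  ]
}}

```text
clock: 4.55
tcp_pos: [0.4684, 0.1444, 0.077]
orientation: [-0.003, 3.139, 0.002]
contact_force: [1.2, -1.5, -1.4]
grip_width: 0.0134
gripper_force: 39.4
```

Request:
{"name": "send_rows", "arguments": {
  "deltas": [
    {"dx": 10, "dy": -38, "dz": 0, "rx": 0, "ry": 0, "rz": 0},
    {"dx": 18, "dy": -76, "dz": 0, "rx": 0, "ry": 0, "rz": 0},
    {"dx": 22, "dy": -114, "dz": 0, "rx": 0, "ry": 0, "rz": 0},
    {"dx": 22.5, "dy": -143, "dz": 0, "rx": 0, "ry": 0, "rz": 0},
    {"dx": 22.5, "dy": -143, "dz": 0, "rx": 0, "ry": 0, "rz": 0}
  ]
}}

```text
clock: 4.97
tcp_pos: [0.4889, -0.0061, 0.0761]
orientation: [-0.018, -3.14, 0.005]
contact_force: [-0.6, 0.2, -0.3]
grip_width: 0.0132
gripper_force: 39.4
```

Request:
{"name": "send_rows", "arguments": {
  "deltas": [
    {"dx": 0, "dy": 0, "dz": 0, "rx": 0, "ry": 0, "rz": 0},
    {"dx": 0, "dy": 0, "dz": 0, "rx": 0, "ry": 0, "rz": 0}
  ]
}}

```text
clock: 5.13
tcp_pos: [0.4893, 0.0021, 0.0761]
orientation: [-0.002, -3.141, -0.001]
contact_force: [0.4, -0.5, -0.8]
grip_width: 0.0137
gripper_force: 39.4
```

```bash
python3 - <<'E'
from h import *
f=cam('wrist'); o=r.get_obs(); print(o['clock'],o['tcp_pos'],o['contact_force'],R.from_rotvec(o['orientation']).as_matrix().round(4))
g=cam('side')
c=cv2.resize(g['frame'][150:270,220:380],None,fx=3.5,fy=3.5,interpolation=cv2.INTER_CUBIC)
b=cv2.resize(f['frame'][200:400,150:500],(560,320))
cv2.imwrite('pics/w4.png',np.vstack([c[:,:560][:280],b]))
E
```

```text
5.1833 [0.48942756 0.0028507  0.07617444] [ 0.32479252  1.3454864  -1.47880359] [[-1.e+00 -2.e-04 -4.e-04]
 [-2.e-04  1.e+00  6.e-04]
 [ 4.e-04  6.e-04 -1.e+00]]
```

View pics/w4.png

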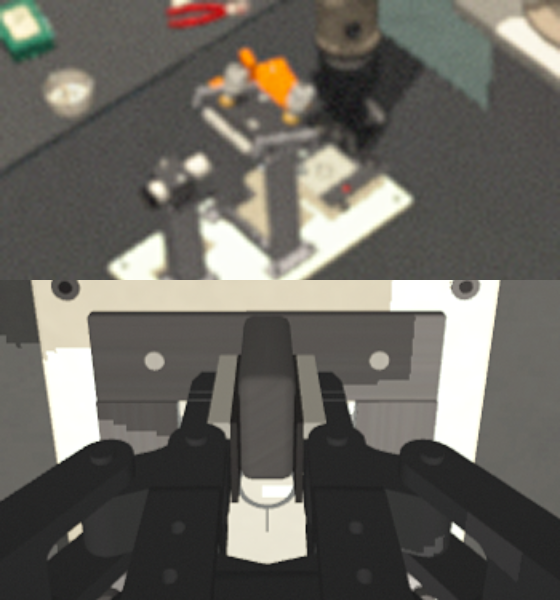

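The plate hangs level over the deck, with its rear corners at (90,313) and (444,312) in the composite. I'll check its origin from these.

```bash
python3 - <<'E'
from h import *
f=load('wrist'); z=.0762-.027+.005
p,q=onz(f,150+444*.625,200+32*.625,z),onz(f,150+90*.625,200+32.5*.625,z); d=p-q
print(p,q,(p+q)/2+[.065,0,0],np.linalg.norm(d),np.degrees(np.arctan2(d[1],d[0]))-90)
p,q=onz(f,150+465*.625,200+7*.625,.012),onz(f,150+65*.625,200+7*.625,.012);print('deckholes',(p+q)/2)
E
```

```text
[0.47194257 0.0559778  0.0542    ] [ 0.47197394 -0.05120817  0.0542    ] [0.53695825 0.00238482 0.0542    ] 0.10718597243721352 0.016767249848300025
deckholes [0.4789703  0.00174194 0.012     ]
```

Request:
{"name": "send_rows", "arguments": {
  "deltas": [
    {"dx": 0.7, "dy": -0.3, "dz": -10, "rx": 0, "ry": 0, "rz": 0},
    {"dx": 0.7, "dy": -0.3, "dz": -17, "rx": 0, "ry": 0, "rz": 0},
    {"dx": 0.7, "dy": -0.3, "dz": -20, "rx": 0, "ry": 0, "rz": 0},
    {"dx": 0.7, "dy": -0.3, "dz": -23, "rx": 0, "ry": 0, "rz": 0},
    {"dx": 0.7, "dy": -0.3, "dz": -25, "rx": 0, "ry": 0, "rz": 0}
  ]
}}

```text
clock: 5.65
tcp_pos: [0.4899, 0.0016, 0.0506]
orientation: [-0.001, -3.141, 0.0]
contact_force: [0.5, -0.6, -1.9]
grip_width: 0.0137
gripper_force: 39.4
```

Request:
{"name": "send_rows", "arguments": {
  "deltas": [
    {"dx": 0, "dy": 0, "dz": -3, "rx": 0, "ry": 0, "rz": 0},
    {"dx": 0, "dy": 0, "dz": -6, "rx": 0, "ry": 0, "rz": 0},
    {"dx": 0, "dy": 0, "dz": -6, "rx": 0, "ry": 0, "rz": 0}
  ]
}}

```text
clock: 5.9
tcp_pos: [0.49, 0.0013, 0.0448]
orientation: [-0.002, -3.141, 0.0]
contact_force: [0.1, 0.4, -1.3]
grip_width: 0.0134
gripper_force: 39.4
```

Request:
{"name": "send_rows", "arguments": {
  "deltas": [
    {"dx": 0, "dy": 0, "dz": -3, "rx": 0, "ry": 0, "rz": 0},
    {"dx": 0, "dy": 0, "dz": -5.5, "rx": 0, "ry": 0, "rz": 0},
    {"dx": 0, "dy": 0, "dz": -6, "rx": 0, "ry": 0, "rz": 0}
  ]
}}

```text
clock: 6.15
tcp_pos: [0.4901, 0.0012, 0.039]
orientation: [-0.002, -3.141, 0.0]
contact_force: [0.4, 0.5, 0.8]
grip_width: 0.0131
gripper_force: 39.6
```

Request:
{"name": "send_rows", "arguments": {
  "deltas": [
    {"dx": 0, "dy": 0, "dz": -0.6, "rx": 0, "ry": 0, "rz": 0},
    {"dx": 0, "dy": 0, "dz": -0.6, "rx": 0, "ry": 0, "rz": 0}
  ]
}}

```text
clock: 6.32
tcp_pos: [0.4902, 0.0012, 0.039]
orientation: [-0.002, -3.141, -0.0]
contact_force: [-1.8, 1.1, 3.0]
grip_width: 0.0132
gripper_force: 40.0
```

Request:
{"name": "send_rows", "arguments": {
  "deltas": [
    {"dx": 0, "dy": 0, "dz": 0, "rx": 0, "ry": 0, "rz": 0},
    {"dx": 0, "dy": 0, "dz": 0, "rx": 0, "ry": 0, "rz": 0},
    {"dx": 0, "dy": 0, "dz": 0, "rx": 0, "ry": 0, "rz": 0}
  ],
  "jaw": 45
}}

```text
clock: 6.57
tcp_pos: [0.4905, 0.0013, 0.0388]
orientation: [0.002, 3.141, 0.0]
contact_force: [-0.6, 0.7, 0.5]
grip_width: 0.0448
gripper_force: 0.0
```

Request:
{"name": "send_rows", "arguments": {
  "deltas": [
    {"dx": 0, "dy": 0, "dz": 15, "rx": 0, "ry": 0, "rz": 0},
    {"dx": 0, "dy": 0, "dz": 50, "rx": 0, "ry": 0, "rz": 0},
    {"dx": -10, "dy": 0, "dz": 85, "rx": 0, "ry": 0, "rz": 0},
    {"dx": -20, "dy": 0, "dz": 121, "rx": 0, "ry": 0, "rz": 0},
    {"dx": -20, "dy": 0, "dz": 121, "rx": 0, "ry": 0, "rz": 0}
  ]
}}

```text
clock: 6.98
tcp_pos: [0.4724, 0.0014, 0.1655]
orientation: [0.003, 3.133, 0.002]
contact_force: [0.1, -0.0, 0.3]
grip_width: 0.045
gripper_force: 0.0
```

```bash
python3 - <<'E'
from h import *
f=cam('wrist'); o=r.get_obs(); print(o['clock'],o['tcp_pos'],f['xyz'],o['joints'],o['grip_width'])
c=f['frame'][160:340,190:450]; cv2.imwrite('pics/w5.png',cv2.resize(c,None,fx=3,fy=3,interpolation=cv2.INTER_CUBIC))
z=f['z_map']
for u,v in [(250,230),(270,230),(360,230),(380,230)]: print(dep(f,u,v).round(4))
E
```

```text
7.0333 [0.47206179 0.00146266 0.16316051] [0.3906656  0.00124177 0.29618705] [-0.17197799  0.24346947  0.04221378  2.11274321 -0.01473824  0.77844961
  1.44863539] 0.045287593652625684
[ 0.5198 -0.0585  0.0131]
[ 0.5183 -0.0399  0.0164]
[0.5182 0.0406 0.0172]
[0.5207 0.0596 0.0116]
```

View pics/w5.png

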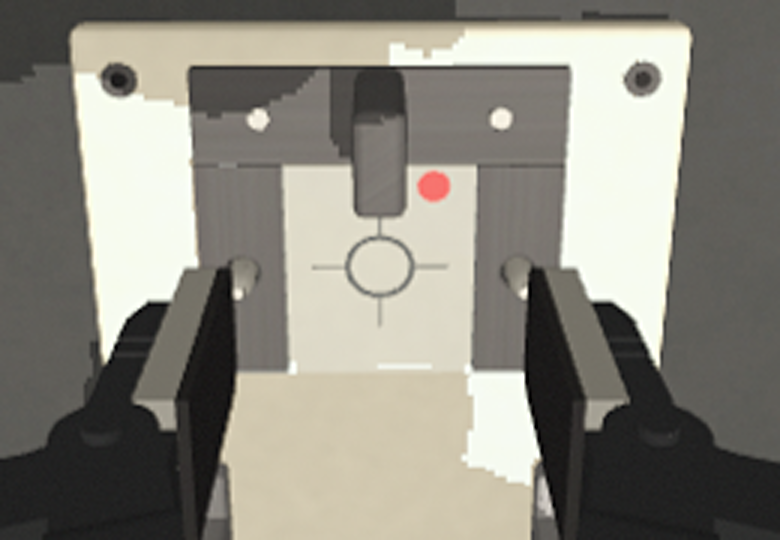

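The plate is seated with both pins through its holes. In the crop the ring is at (380,266) and the spot at (433,186).

```bash
cat >> h.py <<'E'
def spot(f):
    b=f['frame'].astype(int); m=(b[...,2]-np.maximum(b[...,0],b[...,1])>40)
    ys,xs=np.nonzero(m); P=np.array([onz(f,u,v,.012) for u,v in zip(xs,ys)]); k=(abs(P[:,0]-.54)<.06)&(abs(P[:,1]-.002)<.045)
    return xs[k].mean(),ys[k].mean(),k.sum(),P[k].mean(0)
E
python3 - <<'E'
from h import *
f=load('wrist'); q=onz(f,190+(380.5)/3-.5,160+(266.5)/3-.5,.012); s=spot(f); print('ring',q,'spot',s,'d mm',(s[3]-q)*1e3)
print('lower cw deg',np.degrees((s[3]-q)[1]*1e3/7),'upper ccw deg',np.degrees(-(s[3]-q)[0]*1e3/12.6))
# knobs in view?
g=load('top'); 
S=np.array([.5385,.002,0])
o=r.get_obs(); Ro=R.from_rotvec(o['orientation']); print(Ro.as_matrix().round(3))
E
```

```text
ring [0.53904786 0.0015435  0.012     ] spot (np.float64(334.1224489795918), np.float64(221.77551020408163), np.int64(98), array([0.51236347, 0.01763531, 0.012     ])) d mm [-26.68439575  16.09181208   0.        ]
lower cw deg 131.71327384107343 upper ccw deg 121.34152819465525
[[-1.     0.002  0.007]
 [ 0.002  1.     0.001]
 [-0.007  0.001 -1.   ]]
```

Request:
{"name": "send_rows", "arguments": {
  "deltas": [
    {"dx": 0, "dy": 5, "dz": 40, "rx": 0, "ry": -6, "rz": 0},
    {"dx": 0, "dy": 10, "dz": 80, "rx": 0, "ry": -12, "rz": 0},
    {"dx": 10, "dy": 15, "dz": 115, "rx": 0, "ry": -18, "rz": 0},
    {"dx": 40, "dy": 20, "dz": 128, "rx": 0, "ry": -24, "rz": 0},
    {"dx": 70, "dy": 25, "dz": 128, "rx": 0, "ry": -30, "rz": 0}
  ],
  "jaw": 50
}}

```text
clock: 7.45
tcp_pos: [0.543, 0.0274, 0.2928]
orientation: [0.001, 2.605, 0.005]
contact_force: [1.3, -1.2, 0.7]
grip_width: 0.0496
gripper_force: 0.0
```

Request:
{"name": "send_rows", "arguments": {
  "deltas": [
    {"dx": 20, "dy": 0, "dz": 0, "rx": 0, "ry": 0, "rz": 0},
    {"dx": 20, "dy": 0, "dz": 0, "rx": 0, "ry": 0, "rz": 0},
    {"dx": 20, "dy": 0, "dz": 0, "rx": 0, "ry": 0, "rz": 0},
    {"dx": 20, "dy": 0, "dz": 0, "rx": 0, "ry": 0, "rz": 0}
  ]
}}

```text
clock: 7.78
tcp_pos: [0.5596, 0.026, 0.2866]
orientation: [0.002, 2.62, -0.0]
contact_force: [0.2, 0.2, 0.1]
grip_width: 0.0501
gripper_force: 0.0
```

```bash
python3 - <<'E'
from h import *
f=cam('wrist'); o=r.get_obs(); print(o['clock'],o['tcp_pos'],f['xyz'],o['joints'],o['grip_width'],R.from_rotvec(o['orientation']).as_matrix().round(3))
cv2.imwrite('pics/w6.png',f['frame'])
for p in [(.5888,.0267,.241),(.6438,-.0233,.273)]:
    p=np.array(p); n=np.array([-.5,0,.866]); print('proj mid,end',proj(f,p),proj(f,p+.014*n))
E
```

```text
7.8333 [0.55955241 0.02603049 0.28682394] [0.42420011 0.02611042 0.36027582] [-0.22871027  0.01598209  0.00873329  2.15804766  0.24391918  0.468465
  1.15918126] 0.05010764521511171 [[-0.867  0.002  0.498]
 [ 0.002  1.    -0.   ]
 [-0.498  0.    -0.867]]
proj mid,end [317.46126336 231.03333406] [317.54403464 241.41126555]
proj mid,end [240.52745532 321.14447095] [235.69933576 336.28433345]
```

View pics/w6.png

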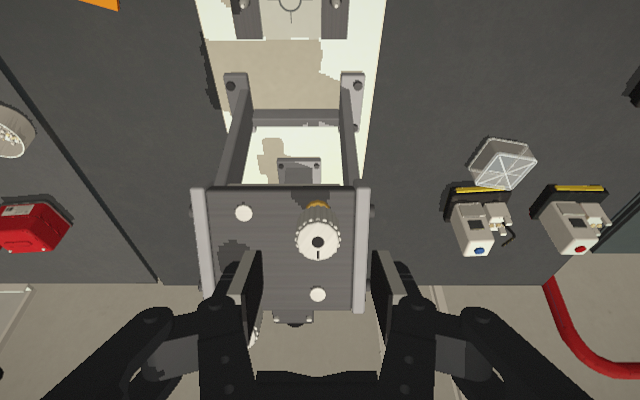

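The knob end shows at (318,241), where it was predicted. Now I'll advance and grip.

Request:
{"name": "send_rows", "arguments": {
  "deltas": [
    {"dx": 12, "dy": 0.7, "dz": -17, "rx": 0, "ry": 0, "rz": 0},
    {"dx": 22, "dy": 0.7, "dz": -34, "rx": 0, "ry": 0, "rz": 0},
    {"dx": 32, "dy": 0.7, "dz": -51, "rx": 0, "ry": 0, "rz": 0},
    {"dx": 32, "dy": 0.7, "dz": -51, "rx": 0, "ry": 0, "rz": 0},
    {"dx": 32, "dy": 0.7, "dz": -51, "rx": 0, "ry": 0, "rz": 0}
  ]
}}

```text
clock: 8.25
tcp_pos: [0.5914, 0.0267, 0.2356]
orientation: [0.002, 2.621, -0.0]
contact_force: [-0.3, -0.1, 0.1]
grip_width: 0.0498
gripper_force: 0.0
```

Request:
{"name": "send_rows", "arguments": {
  "deltas": [
    {"dx": 0, "dy": 0, "dz": 0, "rx": 0, "ry": 0, "rz": 0},
    {"dx": 0, "dy": 0, "dz": 0, "rx": 0, "ry": 0, "rz": 0},
    {"dx": 0, "dy": 0, "dz": 0, "rx": 0, "ry": 0, "rz": 0},
    {"dx": 0, "dy": 0, "dz": 0, "rx": 0, "ry": 0, "rz": 0},
    {"dx": 0, "dy": 0, "dz": 0, "rx": 0, "ry": 0, "rz": 0}
  ],
  "jaw": 15,
  "newtons": 40
}}

```text
clock: 8.67
tcp_pos: [0.5922, 0.0267, 0.2379]
orientation: [0.002, 2.617, 0.0]
contact_force: [-6.6, -0.7, 7.4]
grip_width: 0.0247
gripper_force: 39.2
```

Request:
{"name": "send_rows", "arguments": {
  "deltas": [
    {"dx": 0, "dy": 0, "dz": 0, "rx": 3.3, "ry": 0, "rz": -5.72},
    {"dx": 0, "dy": 0, "dz": 0, "rx": 6.6, "ry": 0, "rz": -11.43},
    {"dx": 0, "dy": 0, "dz": 0, "rx": 9.9, "ry": 0, "rz": -17.15},
    {"dx": 0, "dy": 0, "dz": 0, "rx": 13.2, "ry": 0, "rz": -22.86},
    {"dx": 0, "dy": 0, "dz": 0, "rx": 16.5, "ry": 0, "rz": -28.58}
  ]
}}

```text
clock: 9.08
tcp_pos: [0.592, 0.0258, 0.2378]
orientation: [0.758, 2.52, 0.202]
contact_force: [-7.8, -3.8, 9.1]
grip_width: 0.0251
gripper_force: 39.5
```

```bash
python3 - <<'E'
from h import *
o=r.get_obs(); print(o['clock'],o['tcp_pos'],o['joints'],o['contact_force'],o['moment'],R.from_rotvec(o['orientation']).as_matrix().round(3))
try: print(spot(cam('top'))); 
except Exception as e: print(e)
try: print(spot(cam('side')))
except Exception as e: print(e)
E
```

```text
9.0833 [0.59201381 0.0258147  0.23782261] [-0.32779422  0.13593583  0.13529554  2.16063038  0.24661357  0.3405845
  0.57634362] [-7.81347136 -3.76166258  9.09484715] [-0.70855813  1.00579202 -0.32607043] [[-0.722  0.478  0.501]
 [ 0.552  0.834 -0.001]
 [-0.418  0.275 -0.866]]
(np.float64(nan), np.float64(nan), np.int64(0), array([nan, nan, nan]))
(np.float64(318.2857142857143), np.float64(202.0), np.int64(7), array([0.51106356, 0.00955127, 0.012     ]))h.py:21: RuntimeWarning: Mean of empty slice.
  return xs[k].mean(),ys[k].mean(),k.sum(),P[k].mean(0)
  ret = ret.dtype.type(ret / rcount)
  ret = um.true_divide(
```

Request:
{"name": "send_rows", "arguments": {
  "deltas": [
    {"dx": 0, "dy": 0, "dz": 0, "rx": 3.3, "ry": 0, "rz": -5.72},
    {"dx": 0, "dy": 0, "dz": 0, "rx": 6.6, "ry": 0, "rz": -11.43},
    {"dx": 0, "dy": 0, "dz": 0, "rx": 9.9, "ry": 0, "rz": -17.15}
  ]
}}

```text
clock: 9.43
tcp_pos: [0.5917, 0.0254, 0.2376]
orientation: [1.191, 2.373, 0.317]
contact_force: [-8.9, -4.7, 10.1]
grip_width: 0.0247
gripper_force: 39.7
```

```bash
python3 - <<'E'
from h import *
o=r.get_obs(); print(o['clock'],o['tcp_pos'],o['joints'],o['contact_force'],R.from_rotvec(o['orientation']).as_matrix().round(3))
print(spot(cam('side')))
E
```

```text
9.4333 [0.59168393 0.02541964 0.23760478] [-0.38752341  0.13487404  0.20137598  2.16456873  0.21742815  0.33764486
  0.25848622] [-8.94159791 -4.6790191  10.14053341] [[-0.517  0.695  0.5  ]
 [ 0.802  0.598 -0.001]
 [-0.3    0.4   -0.866]]
(np.float64(318.2), np.float64(201.6), np.int64(5), array([0.50973584, 0.00744527, 0.012     ]))
```

Request:
{"name": "send_rows", "arguments": {
  "deltas": [
    {"dx": 0, "dy": 0, "dz": 0, "rx": 3.3, "ry": 0, "rz": -5.72},
    {"dx": 0, "dy": 0, "dz": 0, "rx": 6.6, "ry": 0, "rz": -11.43},
    {"dx": 0, "dy": 0, "dz": 0, "rx": 9.9, "ry": 0, "rz": -17.15},
    {"dx": 0, "dy": 0, "dz": 0, "rx": 13.2, "ry": 0, "rz": -22.86},
    {"dx": 0, "dy": 0, "dz": 0, "rx": 16.5, "ry": 0, "rz": -28.58}
  ]
}}

```text
clock: 9.9
tcp_pos: [0.591, 0.0251, 0.2372]
orientation: [1.859, 1.982, 0.495]
contact_force: [-12.6, -4.9, 11.8]
grip_width: 0.0249
gripper_force: 40.1
```

Request:
{"name": "send_rows", "arguments": {
  "deltas": [
    {"dx": 0, "dy": 0, "dz": 0, "rx": 3.3, "ry": 0, "rz": -5.72},
    {"dx": 0, "dy": 0, "dz": 0, "rx": 6.6, "ry": 0, "rz": -11.43},
    {"dx": 0, "dy": 0, "dz": 0, "rx": 9.9, "ry": 0, "rz": -17.15}
  ]
}}

```text
clock: 10.15
tcp_pos: [0.5906, 0.0252, 0.2369]
orientation: [2.213, 1.663, 0.589]
contact_force: [-15.6, -4.5, 13.6]
grip_width: 0.0253
gripper_force: 40.3
```

```bash
python3 - <<'E'
from h import *
o=r.get_obs(); M=R.from_rotvec(o['orientation']).as_matrix(); print(o['clock'],o['tcp_pos'],o['joints'],o['contact_force'],M.round(3))
print('turned',np.degrees(np.arctan2(M[:,1]@[-.866,0,-.5],M[1,1])))
E
```

```text
10.15 [0.59055955 0.02517975 0.2368867 ] [-0.55507003  0.13503292  0.3867624   2.17537551  0.1302363   0.33077715
 -0.57883841] [-15.5869533   -4.45898679  13.61768121] [[ 0.242  0.833  0.498]
 [ 0.961 -0.278 -0.001]
 [ 0.137  0.479 -0.867]]
turned -106.12703299461242
```

Request:
{"name": "send_rows", "arguments": {
  "deltas": [
    {"dx": 0, "dy": 0, "dz": 0, "rx": 3.3, "ry": 0, "rz": -5.72},
    {"dx": 0, "dy": 0, "dz": 0, "rx": 6.6, "ry": 0, "rz": -11.43},
    {"dx": 0, "dy": 0, "dz": 0, "rx": 9.9, "ry": 0, "rz": -17.15},
    {"dx": 0, "dy": 0, "dz": 0, "rx": 12.9, "ry": 0, "rz": -22.35},
    {"dx": 0, "dy": 0, "dz": 0, "rx": 12.9, "ry": 0, "rz": -22.35}
  ]
}}

```text
clock: 10.57
tcp_pos: [0.5901, 0.0255, 0.2366]
orientation: [2.602, 1.16, 0.691]
contact_force: [-17.9, -4.6, 14.7]
grip_width: 0.0251
gripper_force: 40.7
```

Request:
{"name": "send_rows", "arguments": {
  "deltas": [
    {"dx": 0, "dy": 0, "dz": 0, "rx": 0, "ry": 0, "rz": 0},
    {"dx": 0, "dy": 0, "dz": 0, "rx": 0, "ry": 0, "rz": 0},
    {"dx": 0, "dy": 0, "dz": 0, "rx": 0, "ry": 0, "rz": 0}
  ],
  "jaw": 50
}}

```text
clock: 10.82
tcp_pos: [0.5925, 0.0274, 0.2372]
orientation: [2.593, 1.169, 0.697]
contact_force: [0.4, -0.4, 0.5]
grip_width: 0.05
gripper_force: 0.0
```

Request:
{"name": "send_rows", "arguments": {
  "deltas": [
    {"dx": -10, "dy": 0, "dz": 17, "rx": 0, "ry": 0, "rz": 0},
    {"dx": -20, "dy": 0, "dz": 35, "rx": 0, "ry": 0, "rz": 0},
    {"dx": -30, "dy": 0, "dz": 52, "rx": 0, "ry": 0, "rz": 0},
    {"dx": -30, "dy": 0, "dz": 52, "rx": 0, "ry": 0, "rz": 0}
  ]
}}

```text
clock: 11.15
tcp_pos: [0.5629, 0.0273, 0.292]
orientation: [2.593, 1.168, 0.703]
contact_force: [0.6, 0.2, 1.1]
grip_width: 0.05
gripper_force: 0.0
```

```bash
python3 - <<'E'
from h import *
o=r.get_obs(); M=R.from_rotvec(o['orientation']).as_matrix(); print(o['clock'],o['tcp_pos'],o['joints'],o['contact_force'],M.round(3))
print('turned',np.degrees(np.arctan2(M[:,1]@[-.866,0,-.5],M[1,1])))
for n in ('wrist','side','top'):
    f=cam(n); print(n, spot(f)); print(proj(f,(.539,.0016,.012)))
E
```

```text
11.15 [0.56287596 0.02733363 0.2920109 ] [-0.72955844 -0.01525133  0.5139857   2.17610923  0.24870828  0.47238898
 -1.13068295] [0.55516052 0.22587852 1.05495574] [[ 0.572  0.647  0.504]
 [ 0.748 -0.663  0.002]
 [ 0.336  0.376 -0.864]]
turned -131.54524830186023
wrist (np.float64(212.74603174603175), np.float64(283.93650793650795), np.int64(63), array([0.51199971, 0.00147622, 0.012     ]))
[229.35679363 266.28308559]
side (np.float64(316.5), np.float64(200.5), np.int64(4), array([ 0.51106008, -0.00297581,  0.012     ]))
[312.59328116 204.14540099]
top (np.float64(nan), np.float64(nan), np.int64(0), array([nan, nan, nan]))
[354.70102595 224.70075375]h.py:21: RuntimeWarning: Mean of empty slice.
  return xs[k].mean(),ys[k].mean(),k.sum(),P[k].mean(0)
  ret = ret.dtype.type(ret / rcount)
  ret = um.true_divide(
```

Request:
{"name": "send_rows", "arguments": {
  "deltas": [
    {"dx": 20, "dy": -20, "dz": 14, "rx": 0, "ry": 0, "rz": 0},
    {"dx": 40, "dy": -38, "dz": 25, "rx": 0, "ry": 0, "rz": 0},
    {"dx": 54, "dy": -50.6, "dz": 28, "rx": 0, "ry": 0, "rz": 0},
    {"dx": 54, "dy": -50.6, "dz": 28, "rx": 0, "ry": 0, "rz": 0},
    {"dx": 54, "dy": -50.6, "dz": 28, "rx": 0, "ry": 0, "rz": 0}
  ]
}}

```text
clock: 11.72
tcp_pos: [0.6166, -0.0247, 0.3154]
orientation: [2.595, 1.166, 0.691]
contact_force: [0.1, 0.2, -0.7]
grip_width: 0.0501
gripper_force: 0.0
```

```bash
python3 - <<'E'
from h import *
f=cam('wrist'); o=r.get_obs(); M=R.from_rotvec(o['orientation']).as_matrix(); print(o['clock'],o['tcp_pos'],o['joints'],M[:,2].round(3))
n=np.array([-.5,0,.866]); k=np.array((.6438,-.0233,.273)); print(proj(f,k+.014*n),dep(f,*proj(f,k+.014*n)), k+.014*n)
# cloud of knob's end face
ys,xs=np.mgrid[150:400:2,150:500:2]; P=np.array([dep(f,u,v) for u,v in zip(xs.ravel(),ys.ravel())]); d=P-k; h=d@n; l=np.linalg.norm(d-np.outer(h,n),axis=1)
m=(abs(h-.014)<.004)&(l<.02); print(m.sum(),P[m].mean(0),((P[m]-k)@n).mean())
E
```

```text
11.7667 [ 0.61582906 -0.02373651  0.31505117] [-0.64084501  0.0729303   0.59528435  2.04259759 -0.02163713  0.51835747
 -0.76636407] [ 0.498 -0.001 -0.867]
[317.54083426 236.24435106] [ 0.63667592 -0.02311084  0.28566818] [ 0.6368   -0.0233    0.285124]
391 [ 0.63818923 -0.02237883  0.28554553] 0.013669818983644881
```

Request:
{"name": "send_rows", "arguments": {
  "deltas": [
    {"dx": 12, "dy": 0.5, "dz": -17, "rx": 0, "ry": 0, "rz": 0},
    {"dx": 22, "dy": 0.5, "dz": -33, "rx": 0, "ry": 0, "rz": 0},
    {"dx": 31, "dy": 0.5, "dz": -48, "rx": 0, "ry": 0, "rz": 0},
    {"dx": 31, "dy": 0.5, "dz": -48, "rx": 0, "ry": 0, "rz": 0},
    {"dx": 31, "dy": 0.5, "dz": -48, "rx": 0, "ry": 0, "rz": 0}
  ]
}}

```text
clock: 12.18
tcp_pos: [0.6461, -0.0225, 0.2669]
orientation: [2.595, 1.171, 0.69]
contact_force: [0.3, 0.7, -0.3]
grip_width: 0.0499
gripper_force: 0.0
```

Request:
{"name": "send_rows", "arguments": {
  "deltas": [
    {"dx": 0, "dy": 0, "dz": 0, "rx": 0, "ry": 0, "rz": 0},
    {"dx": 0, "dy": 0, "dz": 0, "rx": 0, "ry": 0, "rz": 0},
    {"dx": 0, "dy": 0, "dz": 0, "rx": 0, "ry": 0, "rz": 0},
    {"dx": 0, "dy": 0, "dz": 0, "rx": 0, "ry": 0, "rz": 0},
    {"dx": 0, "dy": 0, "dz": 0, "rx": 0, "ry": 0, "rz": 0}
  ],
  "jaw": 15,
  "newtons": 40
}}

```text
clock: 12.6
tcp_pos: [0.6468, -0.0227, 0.2695]
orientation: [2.594, 1.169, 0.696]
contact_force: [-6.8, 1.2, 5.7]
grip_width: 0.0251
gripper_force: 39.2
```

Request:
{"name": "send_rows", "arguments": {
  "deltas": [
    {"dx": 0, "dy": 0, "dz": 0, "rx": -3.3, "ry": 0, "rz": 5.72},
    {"dx": 0, "dy": 0, "dz": 0, "rx": -6.6, "ry": 0, "rz": 11.43},
    {"dx": 0, "dy": 0, "dz": 0, "rx": -9.9, "ry": 0, "rz": 17.15},
    {"dx": 0, "dy": 0, "dz": 0, "rx": -13.2, "ry": 0, "rz": 22.86},
    {"dx": 0, "dy": 0, "dz": 0, "rx": -16.5, "ry": 0, "rz": 28.58}
  ]
}}

```text
clock: 13.02
tcp_pos: [0.6464, -0.0225, 0.2693]
orientation: [2.075, 1.799, 0.557]
contact_force: [-7.2, 1.4, 5.3]
grip_width: 0.0247
gripper_force: 39.4
```

```bash
python3 - <<'E'
from h import *
o=r.get_obs(); M=R.from_rotvec(o['orientation']).as_matrix(); print(o['clock'],o['tcp_pos'],o['joints'],o['contact_force'],M[:,2].round(3))
print('turned',np.degrees(np.arctan2(M[:,1]@[-.866,0,-.5],M[1,1])))
f=cam('side'); print(spot(f))
E
```

```text
13.0167 [ 0.64642414 -0.02245883  0.26926254] [-0.44343318  0.19055521  0.41445407  2.02822654 -0.12238485  0.41802911
 -0.09966473] [-7.1774425   1.44664449  5.27854193] [ 0.499  0.001 -0.866]
turned -98.16846812780904
(np.float64(315.2), np.float64(201.6), np.int64(5), array([ 0.51993884, -0.00196912,  0.012     ]))
```

Request:
{"name": "send_rows", "arguments": {
  "deltas": [
    {"dx": 0, "dy": 0, "dz": 0, "rx": -3.3, "ry": 0, "rz": 5.72},
    {"dx": 0, "dy": 0, "dz": 0, "rx": -6.6, "ry": 0, "rz": 11.43},
    {"dx": 0, "dy": 0, "dz": 0, "rx": -9.9, "ry": 0, "rz": 17.15},
    {"dx": 0, "dy": 0, "dz": 0, "rx": -13.2, "ry": 0, "rz": 22.86},
    {"dx": 0, "dy": 0, "dz": 0, "rx": -16.5, "ry": 0, "rz": 28.58}
  ]
}}

```text
clock: 13.48
tcp_pos: [0.646, -0.0225, 0.269]
orientation: [1.441, 2.255, 0.386]
contact_force: [-10.2, 1.9, 5.0]
grip_width: 0.0246
gripper_force: 39.5
```

Request:
{"name": "send_rows", "arguments": {
  "deltas": [
    {"dx": 0, "dy": 0, "dz": 0, "rx": -3.3, "ry": 0, "rz": 5.72},
    {"dx": 0, "dy": 0, "dz": 0, "rx": -6.6, "ry": 0, "rz": 11.43},
    {"dx": 0, "dy": 0, "dz": 0, "rx": -9.9, "ry": 0, "rz": 17.15},
    {"dx": 0, "dy": 0, "dz": 0, "rx": -13.2, "ry": 0, "rz": 22.86},
    {"dx": 0, "dy": 0, "dz": 0, "rx": -16.5, "ry": 0, "rz": 28.58}
  ]
}}

```text
clock: 13.9
tcp_pos: [0.6457, -0.0229, 0.2688]
orientation: [0.73, 2.531, 0.195]
contact_force: [-10.2, 1.3, 6.0]
grip_width: 0.0248
gripper_force: 39.6
```

```bash
python3 - <<'E'
from h import *
o=r.get_obs(); M=R.from_rotvec(o['orientation']).as_matrix(); print(o['clock'],o['tcp_pos'],o['joints'],o['contact_force'],M[:,2].round(3))
print('turned',np.degrees(np.arctan2(M[:,1]@[-.866,0,-.5],M[1,1])))
f=cam('side'); print(spot(f))
E
```

```text
13.9 [ 0.6456696  -0.02287476  0.26881987] [-0.22418402  0.18555476  0.16281627  2.01616157  0.01371094  0.42194276
  0.92626421] [-10.2106122    1.26257806   6.03554685] [ 0.498  0.    -0.867]
turned -32.17307738264189
(np.float64(312.8333333333333), np.float64(203.16666666666666), np.int64(6), array([ 0.53427356, -0.00215718,  0.012     ]))
```

Request:
{"name": "send_rows", "arguments": {
  "deltas": [
    {"dx": 0, "dy": 0, "dz": 0, "rx": -3.3, "ry": 0, "rz": 5.72},
    {"dx": 0, "dy": 0, "dz": 0, "rx": -6.6, "ry": 0, "rz": 11.43},
    {"dx": 0, "dy": 0, "dz": 0, "rx": -9.9, "ry": 0, "rz": 17.15},
    {"dx": 0, "dy": 0, "dz": 0, "rx": -11.3, "ry": 0, "rz": 19.57},
    {"dx": 0, "dy": 0, "dz": 0, "rx": -11.3, "ry": 0, "rz": 19.57}
  ]
}}

```text
clock: 14.37
tcp_pos: [0.6456, -0.0232, 0.2687]
orientation: [0.222, 2.612, 0.059]
contact_force: [-10.9, 1.1, 6.4]
grip_width: 0.0249
gripper_force: 39.6
```

Request:
{"name": "send_rows", "arguments": {
  "deltas": [
    {"dx": 0, "dy": 0, "dz": 0, "rx": 0, "ry": 0, "rz": 0},
    {"dx": 0, "dy": 0, "dz": 0, "rx": 0, "ry": 0, "rz": 0},
    {"dx": 0, "dy": 0, "dz": 0, "rx": 0, "ry": 0, "rz": 0}
  ],
  "jaw": 50
}}

```text
clock: 14.62
tcp_pos: [0.6477, -0.0231, 0.2694]
orientation: [0.226, 2.608, 0.061]
contact_force: [0.2, -0.2, 0.7]
grip_width: 0.05
gripper_force: 0.0
```

Request:
{"name": "send_rows", "arguments": {
  "deltas": [
    {"dx": -10, "dy": 0, "dz": 17, "rx": 0, "ry": 0, "rz": 0},
    {"dx": -25, "dy": 0, "dz": 43, "rx": 0, "ry": 0, "rz": 0},
    {"dx": -60, "dy": 10, "dz": 60, "rx": 0, "ry": 5, "rz": 0},
    {"dx": -98, "dy": 20, "dz": 60, "rx": 0, "ry": 12, "rz": 0},
    {"dx": -138, "dy": 24, "dz": 60, "rx": 0, "ry": 19, "rz": 0}
  ]
}}

```text
clock: 15.03
tcp_pos: [0.5084, 0.0022, 0.3313]
orientation: [0.253, 2.94, 0.026]
contact_force: [0.2, 0.5, -1.1]
grip_width: 0.0501
gripper_force: 0.0
```

Request:
{"name": "send_rows", "arguments": {
  "deltas": [
    {"dx": -20, "dy": 0, "dz": 0, "rx": 0, "ry": 7, "rz": 0},
    {"dx": -20, "dy": 0, "dz": 0, "rx": 0, "ry": 11, "rz": 0},
    {"dx": -20, "dy": 0, "dz": 0, "rx": 0, "ry": 11, "rz": 0},
    {"dx": -20, "dy": 0, "dz": 0, "rx": 0, "ry": 11, "rz": 0}
  ]
}}

```text
clock: 15.37
tcp_pos: [0.4903, 0.0009, 0.3285]
orientation: [0.271, 3.128, -0.0]
contact_force: [-0.1, -0.9, 0.2]
grip_width: 0.0498
gripper_force: 0.0
```

```bash
python3 - <<'E'
from h import *
f=cam('wrist'); o=r.get_obs(); print(o['clock'],o['tcp_pos'],f['xyz'],o['joints'],o['contact_force'])
print(spot(f)); u,v=proj(f,(.539,.0016,.012)); print(u,v); u,v=int(u),int(v)
a,b=max(v-70,0),max(u-100,0); print(a,b)
cv2.imwrite('pics/w7.png',cv2.resize(f['frame'][a:v+70,b:u+100],None,fx=4,fy=4,interpolation=cv2.INTER_CUBIC))
E
```

```text
15.4167 [0.48966154 0.00077296 0.3283593 ] [0.4105788  0.01470226 0.45972371] [-0.19351031  0.087875    0.06897599  1.87990022 -0.00599216  1.17214568
  1.27532427] [-0.20648713 -0.6534474  -0.1665354 ]
(np.float64(323.0), np.float64(181.66666666666666), np.int64(42), array([0.53929467, 0.00178607, 0.012     ]))
322.8295503573121 181.48766841940616
111 222
```

View pics/w7.png

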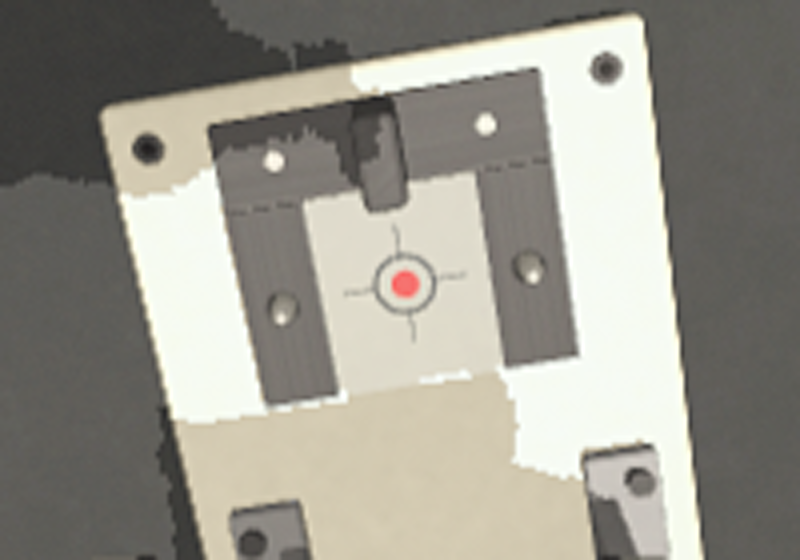

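The spot at (405,284) is centred in the ring, the plate is flat over both pins, and the gripper is clear of everything. Handing in.

```bash
python3 -c "
from bench import r
print(r.hand_in())"
```

```text
the job is handed in; nothing more can be done
None
```

The job is handed in: the setting plate lies flat over both pins and the light spot sits in the centre of the ring, at about 15.4 s of the 69 s allowed; no verdict was returned.

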